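# Line up a housing cover with a drift and fit its bolt

### The job

The round cover on the engine housing has turned a little on its spigot, so its holes no longer line up with those underneath. Take the drift from the rack, feel gently for the hole below (never force it) and push it through the yellow-ringed hole until its collar sits on the cover; then with the drift still in place put the bolt fully home in the red-ringed hole. Finally pull the drift out and put it back in the rack, fully down in either hole, without disturbing the engine parts standing near.

Things in the scene. Friction and masses are not known exactly. Their poses are not given: they have to be found in the camera images.
- housing: Fixed dark steel round housing under the cover, 196 mm across, 70 mm high, with a foot flange 212 mm across and 12 mm thick; origin at the centre of its underside. Its yaw says nothing about where its holes are. The cover lies on its flat top face.
- drift: The drift as a whole (see drift_grip): origin at drift_seat, the centre of its collar's underside; z up along the handle. Pressing it on the housing or cover with over 80 N would damage the bores.
- cover_centre (a point): Centre of the round aluminium cover (184 mm across, 10 mm thick) at its flat top face, about 80 mm above the bench. z is up and is the axis on which it turns; x points to the yellow hole. It cannot be lifted or slid, only turned on its spigot, stiffly (about 3 N at a hole; stays where left), 20 degrees either way from its start.
- cover_boss (a point): Top of the round raised boss (68 mm across) at the cover's centre, 10 mm above the cover's flat face; a small plug stands 5 mm higher. Axes as cover_centre.
- yellow_hole (a point): Yellow-ringed through hole in the cover: centre, at the top face; 22 mm diameter, 70 mm from the cover's centre. The housing face 10 mm below has a like hole, 60 mm deep, out of line by an unmeasured amount, up to 17.5 mm either way along the circle: feel for it with the drift's tip, which drops in over it and strikes flat face elsewhere. Moving the drift sideways in the cover turns it along.
- red_hole (a point): Centre of the red-ringed through hole in the cover, at its top face; 22 mm diameter, 70 mm from the centre, straight opposite the yellow one. The housing has a matching 22 mm hole, 60 mm deep, in line with it when the yellow pair is in line.
- drift_grip (a point): Centre of the drift's orange round handle: 24 mm diameter, 70 mm long. It stands upright in the rack, z up along the handle; about 0.3 kg. Below the handle: a collar 34 mm across, 8 mm thick, underside 45 mm below this point; then a 21 mm steel shank 25 mm long, then a 25 mm taper to a flat 16 mm tip, 50 mm below the collar's underside.
- drift_seat (a point): Centre of the underside of the drift's collar, which comes to rest on the cover (or on the rack) when the drift is fully in; 45 mm below drift_grip along the drift's axis. z is up along the handle.
- bolt_head (a point): Brass hexagon bolt, head up in the rack, about 0.22 kg; point on its axis, 18 mm above its flange's underside, z up. Flange 34 mm across, 5 mm thick; hexagon 29 mm across corners (25 mm across flats), its top 31 mm above the flange's underside. Shank 18 mm diameter, 45 mm long, the last 4 mm tapering to 12 mm.
- bolt_seat (a point): Centre of the underside of the bolt's flange, which rests on the cover (or rack) when the bolt is fully in; 18 mm below bolt_head. z is up.
- slot_far (a point): Centre of the mouth of one hole of the fixed wooden rack (170 x 70 x 80 mm high), at its top face; x along the rack's length, z up. 25 mm diameter, 65 mm deep, 30 mm from the rack's end. Either this hole or slot_near holds the drift at the start, the other one the bolt.
- slot_near (a point): The same for the rack's other hole, 110 mm from slot_far.
- piston: Bystander: bare aluminium piston, 72 mm across and 55 mm high, standing on the bench; origin at the centre of its underside.
- gear: Bystander: dark steel gear, 96 mm across, 30 mm high with its hub, lying flat; origin at the centre of its underside.
- filter: Bystander: blue canister oil filter, 72 mm across and 85 mm high, standing; origin at the centre of its underside.
Things that resemble listed ones, but are neither listed nor needed, are in the scene too. Leave any green or white look-alike of the drift alone.

How it is judged:
On the way, in this order (a step that is already met when the one before it is completed fails the run):
1. the drift is pushed through the yellow-ringed hole and into the housing until its collar sits on the cover (z of drift_seat in the frame of yellow_hole below 0.003 m and horizontal distance between drift_seat and yellow_hole below 0.004 m and angle between drift_seat's own z axis and vertical below 0.1 rad), for 0.2 s.
2. the bolt is fully home in the red-ringed hole while the drift is still fully in (z of bolt_seat in the frame of red_hole below 0.003 m and horizontal distance between bolt_seat and red_hole below 0.005 m and angle between bolt_seat's own z axis and vertical below 0.1 rad and z of drift_seat in the frame of yellow_hole below 0.004 m and horizontal distance between drift_seat and yellow_hole below 0.005 m), for 0.2 s.
At the end, for the whole second after the job is handed in: The bolt stands in the red-ringed hole with its flange on the cover (within 3 mm in height, 5 mm sideways, upright within 0.1 rad), and the drift stands in either rack hole with its collar on the rack (within 3 mm in height, 6 mm sideways, upright within 0.1 rad); both are let go and at rest (z of bolt_seat in the frame of red_hole below 0.003 m and horizontal distance between bolt_seat and red_hole below 0.005 m and angle between each of bolt_seat, drift_seat's own z axis and vertical below 0.1 rad and linear speed of each of bolt, drift below 0.02 m/s and ((horizontal distance between drift_seat and slot_far below 0.006 m and z of drift_seat in the frame of slot_far below 0.003 m) or (horizontal distance between drift_seat and slot_near below 0.006 m and z of drift_seat in the frame of slot_near below 0.003 m))); the robot touches nothing.
It fails at once if a bystander (piston, gear or filter) is moved by more than 20 mm or tipped (distance of any of piston, gear, filter from where it was at the start of the episode above 0.02 m or angle between any of piston, gear, filter's own z axis and vertical above 0.3 rad).
It fails at once if the drift is forced: it presses on the cover or housing with over 80 N (contact force between drift and housing above 80 N).
It also fails if it takes over 72 s, if anything falls off the work surface, if the arm or the gripper's body presses on something with over 40 N, if the wrist force passes 120 N, or if a joint passes its speed limit or range.

### The arm

A 7-joint arm with a two-finger parallel gripper is mounted at the origin on the work surface. World frame = base frame: x ahead of the robot, y to its left, z up, the work surface at z = 0. Lengths are in m, angles in rad, forces in N, time in s.
With the tool pointing down it reaches from about 0.35 to 0.9 m from the base axis. Payload 8.1 kg.
Tool frame: the origin (TCP) lies midway between the tips of the shut fingers; the grasp point (between the pads) lies 19 mm behind it (ctrl.grip_point_offset is the distance from the TCP to the grasp point, in m); z points along the fingers, y is the direction in which the jaws open and shut (so a half turn about z gives the same grasp; the last joint's range is limited). The gripper opens to 92 mm and grips with 3 to 60 N. Pads are 19 mm wide; open, the fingers measure 130 mm over their backs; the gripper's body (75 mm by 190 mm) begins 47 mm behind the grasp point.
Start: joints at [1.047, 0.434, 0.025, 1.573, -0.012, 1.134, -0.075], TCP at [0.255, -0.571, 0.227] pointing down, gripper open.
Joint ranges: [-2.62, 2.62], [-0.44, 2.09], [-1.27, 1.32], [0.08, 2.57], [-1.32, 4.46], [0.12, 2], [-2.74, 2.74]. Speed limits (rad/s): [2.22, 2.22, 3.01, 3.01, 3.14, 3.14, 3.14].

### API

Orientations are given as a unit quaternion [x, y, z, w].
In Python, from rig import ctrl gives the robot as it stands.
- The arm moves only by the tool send_rows, never from a script. Its argument "steps" is a list that holds one entry, the list of rows, each a list of 7 numbers: the shift along the tool's x, y, z in units of 50 mm (1.0 is 50 mm), then the turn, a rotation vector about the tool's x, y, z in units of 10 degrees (1.0 is 10 degrees), then the opening, from 0 (shut) to 1 (fully open). A call has 1 to 8 rows; each row shifts and turns the commanded pose from where the row before left it, along the tool's axes as they then stand; what a row does not reach is not made up. A row lasts 1/8 s, in which the tool goes at most 62.5 mm and 10.7 degrees, less where a joint would pass 70% of its speed; a pose out of reach is approached as far as the arm can. A call is refused whole if a number of a shift passes 1 or a number of a turn 1, either way. A call with a gripper value outside its range is refused whole. The fingers move at their own pace and stop on an object; the grip force is fixed at half the most. Time passes only in rows, so rows that do not move let the fingers close. It gives the time, the measured TCP pose, the force and the opening at its end, in the units of the state.
- ctrl.observe(): the state, without advancing time (a new reading comes with each control period).
- ctrl.capture(name): name is "scene" or "top"; returns a dict with "frame" (400x640x3 uint8, blue, green, red), "fx", "fy", "cx", "cy" (pixels), "position" and "orientation" of the camera in the world. Camera axes: x right, y down, z forward; pixel columns grow to the right and rows downward; lengths in m; the calibration is good to about 2 mm. A picture is of the moment at which its call begins. There is no depth.
- ctrl.close_job(): hands the job in, once; it reports no verdict.
Trained networks look in a picture, given as the dict that the camera call returned (one of the last four; its "shot" number tells which), for a name from the list of things; names that differ only in an ending like _2 or _b are one class to them, and where a whole thing is asked for, a point or a joint stands for the part that bears it (a point fixed in the world has none). Each returns a list of dicts, best first, with "confidence" (0 to 1); they miss things now and then, are a little off and sometimes report something else, mostly with a low value. They report only what shows in the picture. A call takes as long as a camera call. They do not tell look-alikes from the thing itself.
- ctrl.look_for(picture, thing): "extent" ([left, top, right, bottom] in pixels, round what is visible of it).
- ctrl.landmark_of(picture, thing): "uv" ([column, row] in pixels: a listed point, or the origin of a listed thing).
The state is a dict: "t": time; "qpos": joint angles; "joint_velocities": joint speeds; "tau": joint torques, N m; "tcp_pos": TCP position; "tcp_rot": TCP orientation; "wrist_force": force on the tool from outside, world axes, zero at the start; "moment": the same for the moment, N m; "opening": finger opening in m.
Only numpy, scipy, OpenCV 4.12 (cv2) and the standard library are available. Lean on these libraries where they do the work, as an engineer would, in place of code of your own. Each camera call takes 0.05 s, during which the arm holds its last target. There are 200 camera calls.

## Working session

There is one attempt and no reset: what is moved stays moved. The work goes in short steps, Python scripts to look and compute and a tool call to move; the robot and the scene stay as the last step left them, time stands still between calls to the robot, and variables do not carry over. Pictures are saved under pics/ and viewed, about 8 in all and at most 12, crops included, and the job is handed in when it is done.

Besides the shell and the picture viewer there is one more tool, called after "Request:" by a JSON object that holds its "name" and its "arguments". send_rows: Moves the arm, as the interface text tells. Its arguments: {"type":"object","properties":{"steps":{"type":"array"}},"required":["steps"]}

```bash
ls; mkdir -p pics
cat > h.py <<'E'
import numpy as np, cv2
from scipy.spatial.transform import Rotation as R
from rig import ctrl
def ray(p,uv):
    d=np.array([(uv[0]-p['cx'])/p['fx'],(uv[1]-p['cy'])/p['fy'],1.]); d=R.from_quat(p['orientation']).apply(d)
    return np.array(p['position']),d/np.linalg.norm(d)
def atz(p,uv,z):
    o,d=ray(p,uv); return o+d*(z-o[2])/d[2]
def tri(obs):
    A=np.zeros((3,3));b=np.zeros(3)
    for p,uv in obs:
        o,d=ray(p,uv);M=np.eye(3)-np.outer(d,d);A+=M;b+=M@o
    x=np.linalg.solve(A,b)
    res=[np.linalg.norm((np.eye(3)-np.outer(d,d))@(x-o)) for o,d in (ray(p,uv) for p,uv in obs)]
    return x,np.round(res,4)
def proj(p,X):
    c=R.from_quat(p['orientation']).inv().apply(np.array(X)-p['position']); return np.array([c[0]/c[2]*p['fx']+p['cx'],c[1]/c[2]*p['fy']+p['cy']])
E
cat > a.py <<'E'
from h import *
s=ctrl.capture("scene");t=ctrl.capture("top")
for p in(s,t): print(p['position'],p['orientation'],p['fx'],p['cx'],p['cy'])
cv2.imwrite('pics/s1.png',s['frame']);cv2.imwrite('pics/t1.png',t['frame'])
for n in "cover_centre cover_boss yellow_hole red_hole drift_grip drift_seat bolt_head bolt_seat slot_far slot_near piston gear filter housing".split():
    for l,p in(('s',s),('t',t)):
        print(n,l,[(np.round(d['uv'],1).tolist(),round(d['confidence'],2)) for d in ctrl.landmark_of(p,n)[:4]])
st=ctrl.observe();print(st['tcp_pos'],st['tcp_rot'],st['opening'],ctrl.grip_point_offset,st['t'])
E
python3 a.py
```

```text
pics
[1.25011427 0.11354803 0.83748038] [ 0.58921479  0.70959671 -0.29301999 -0.25186847] 433.89705342238943 319.32416586957606 199.4490069312696
[ 0.48433163 -0.0063812   1.02563597] [ 0.71457986 -0.69863953  0.02266627 -0.02765264] 415.2043075196627 319.1196356468789 198.4181358447122
cover_centre s [([255.9, 196.3], 0.77)]
cover_centre t [([252.3, 182.4], 0.64), ([392.8, 224.6], 0.57)]
cover_boss s [([256.9, 194.1], 0.82)]
cover_boss t [([396.2, 220.0], 0.56), ([251.2, 180.1], 0.33)]
yellow_hole s [([253.3, 175.5], 0.58)]
yellow_hole t [([405.9, 248.1], 0.64)]
red_hole s [([257.8, 214.2], 0.7)]
red_hole t [([386.9, 194.2], 0.76)]
drift_grip s [([421.3, 179.0], 0.9), ([425.5, 231.6], 0.9), ([389.4, 190.8], 0.78), ([426.2, 197.3], 0.57)]
drift_grip t [([206.8, 237.9], 0.74), ([244.5, 273.0], 0.69), ([246.3, 230.8], 0.6), ([215.9, 268.8], 0.58)]
drift_seat s [([422.5, 214.9], 0.82), ([414.0, 191.2], 0.76), ([421.2, 248.9], 0.69), ([386.5, 205.8], 0.66)]
drift_seat t [([223.1, 266.5], 0.64), ([248.6, 229.5], 0.61), ([212.4, 190.8], 0.52), ([213.1, 239.5], 0.48)]
bolt_head s [([387.5, 231.9], 0.77)]
bolt_head t [([250.3, 180.5], 0.52), ([248.3, 228.8], 0.36)]
bolt_seat s [([385.0, 236.6], 0.67)]
bolt_seat t [([253.3, 181.5], 0.5)]
slot_far s [([381.8, 237.4], 0.85)]
slot_far t [([251.5, 180.2], 0.72), ([407.6, 249.0], 0.2)]
slot_near s [([385.7, 205.2], 0.8)]
slot_near t [([251.6, 230.2], 0.68)]
piston s [([257.8, 214.7], 0.74), ([194.8, 198.7], 0.65)]
piston t [([465.9, 232.4], 0.65)]
gear s [([463.3, 246.5], 0.59)]
gear t [([174.9, 215.9], 0.97), ([247.6, 226.4], 0.4), ([388.0, 217.6], 0.38), ([383.6, 195.2], 0.25)]
filter s [([307.1, 291.8], 0.87)]
filter t [([319.2, 138.6], 0.98)]
housing s [([259.3, 217.7], 0.72), ([304.1, 292.8], 0.19)]
housing t [([389.5, 219.9], 0.96)]
[ 0.25530491 -0.57052682  0.22675883] [9.77956453e-01 2.08808937e-01 7.67455866e-06 6.56965288e-05] 0.09224511378049355 0.0188 1.5
```

View pics/s1.png

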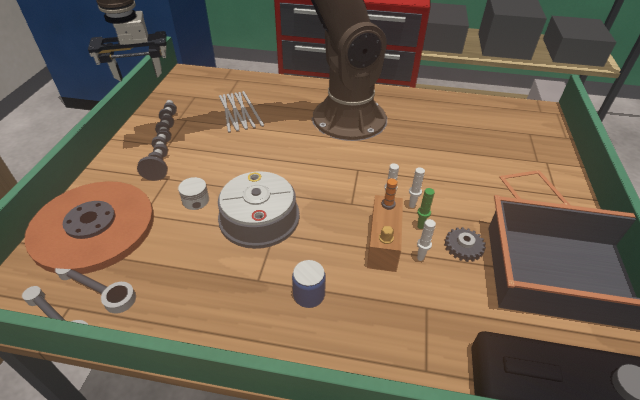

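View pics/t1.png

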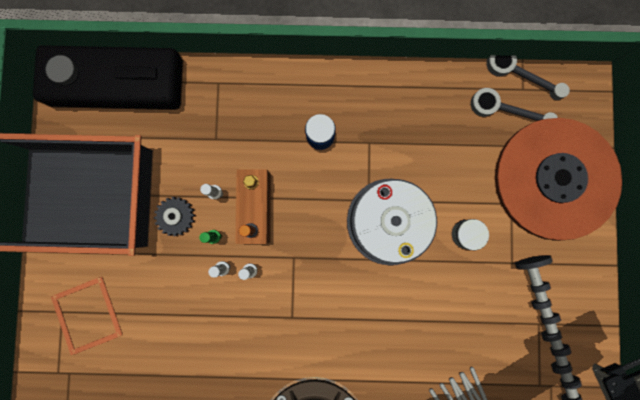

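Scene picture: the orange drift stands in the rack at about (390,195) in scene and (246,231) in top. The brass bolt is at (387,232) and (250,181). Look-alikes are the white ones at scene (417,185), (427,238) and (393,172), and the green one at (427,205). The orange handle in the rack is my choice, and I'll check it in a crop.

```bash
cat > b.py <<'E'
from h import *
s=ctrl.capture("scene");t=ctrl.capture("top")
near={'drift_grip':((389,191),(246,231)),'drift_seat':((386,206),(249,230)),'bolt_head':((387,232),(250,180)),'bolt_seat':((385,237),(253,181)),'slot_far':((382,237),(252,180)),'slot_near':((386,205),(252,230)),
'yellow_hole':((254,176),(406,248)),'red_hole':((258,214),(386,194)),'cover_boss':((257,194),(396,220)),'cover_centre':((256,196),(393,224)),'piston':((195,199),(466,232)),'gear':((463,246),(175,216)),'filter':((307,292),(319,138)),'housing':((259,218),(390,220))}
for n,g in near.items():
    o=[]
    for p,q in zip((s,t),g):
        c=[d['uv'] for d in ctrl.landmark_of(p,n) if np.hypot(*(np.array(d['uv'])-q))<9]
        if c:o.append((p,c[0]))
    if len(o)==2: x,r=tri(o);print(n,np.round(x,4),r)
    else: print(n,'missing',len(o))
# colour ring centroids
for l,p,(y,r) in(('s',s,((254,176),(258,214))),('t',t,((406,249),(385,192)))):
    hsv=cv2.cvtColor(p['frame'],cv2.COLOR_BGR2HSV).astype(int)
    for n,c in(('y',y),('r',r)):
        h=hsv[...,0];m=(hsv[...,1]>110)&(hsv[...,2]>80)&(((h>15)&(h<35)) if n=='y' else ((h<8)|(h>172)))
        k=np.zeros(m.shape,bool);k[c[1]-11:c[1]+12,c[0]-13:c[0]+14]=1
        ys,xs=np.where(m&k); e=cv2.fitEllipse(cv2.convexHull(np.stack([xs,ys],1).astype(np.int32)))
        print(l,n,np.round(e[0],2),np.round(e[1],1),len(xs),np.round(atz(p,e[0],.08),4))
a=cv2.resize(s['frame'][150:275,345:445],(400,500),interpolation=cv2.INTER_CUBIC);b=cv2.resize(t['frame'][150:275,190:290],(400,500),interpolation=cv2.INTER_CUBIC)
cv2.imwrite('pics/c1.png',np.hstack([a,b]))
E
python3 b.py
```

```text
drift_grip [0.4757 0.156  0.1331] [0.0005 0.0005]
drift_seat [0.4767 0.159  0.0835] [0.0049 0.0049]
bolt_head [0.5843 0.1557 0.093 ] [0.0005 0.0005]
bolt_seat [0.5856 0.1543 0.0882] [0.0003 0.0003]
slot_far [0.5905 0.1545 0.0984] [0.0047 0.0047]
slot_near [0.4702 0.1564 0.0741] [0.0041 0.0041]
yellow_hole [ 0.4383 -0.2041  0.0705] [0.0006 0.0006]
red_hole [ 0.565  -0.1512  0.0775] [0.0004 0.0004]
cover_boss [ 0.5062 -0.17    0.093 ] [0.003 0.003]
cover_centre [ 0.5034 -0.1742  0.0787] [0.0045 0.0045]
piston [ 0.4785 -0.3596  0.0073] [0.0018 0.0018]
gear [ 0.5057  0.3565 -0.0062] [0.0017 0.0017]
filter [ 7.067e-01 -4.000e-04 -1.000e-02] [0.0079 0.0079]
housing [ 0.517  -0.1711  0.0158] [0.0004 0.0004]
s y [254.03 176.76] [ 8.2 12.4] 38 [ 0.4404 -0.1982  0.08  ]
s r [258.34 214.84] [10.3 13.8] 57 [ 0.5708 -0.1491  0.08  ]
t y [405.59 249.85] [14.3 14.8] 75 [ 0.4395 -0.197   0.08  ]
t r [384.36 191.6 ] [14.1 14.7] 78 [ 0.5706 -0.1475  0.08  ]
```

View pics/c1.png

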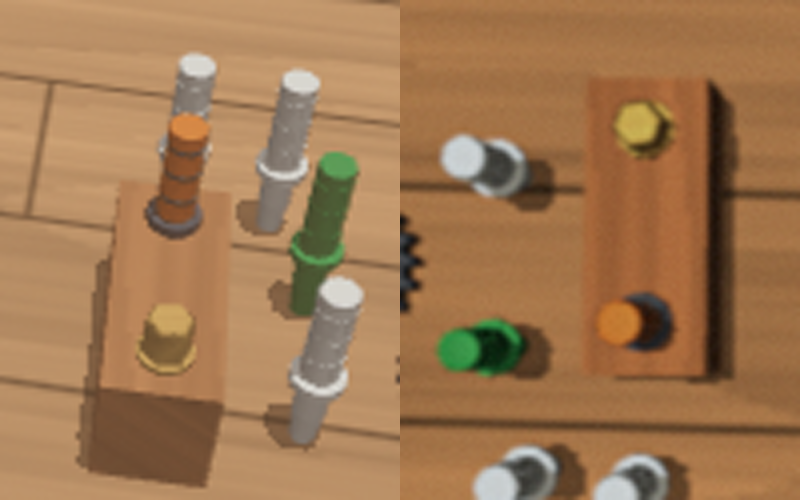

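Crop: the orange handle with dark collar stands in the near rack hole (crop 188,130 and 621,322). The brass hex bolt is in the far hole (170,330 and 640,127). The white and green ones stand on the bench, outside the rack. Choice confirmed; next I refine the axes by colour.

```bash
cat > c.py <<'E'
from h import *
s=ctrl.capture("scene");t=ctrl.capture("top")
up=lambda p,x,z0,z1:None
from scipy.optimize import least_squares
# fit drift handle & bolt: silhouette masks vs model cylinders
def mask(p,kind,box):
    hsv=cv2.cvtColor(p['frame'],cv2.COLOR_BGR2HSV).astype(int);x0,y0,x1,y1=box;k=np.zeros(hsv.shape[:2],bool);k[y0:y1,x0:x1]=1
    h,S,V=[hsv[...,i] for i in range(3)]
    m=((h>=6)&(h<=14)&(S>195)&(V>60)) if kind=='d' else ((h>=19)&(h<=30)&(S>115)&(V>80))
    return m&k
out=[]
for n,kind,bs,bt,z0,r,zh in(('drift','d',(378,176,402,212),(234,220,262,242),.09,.012,.07),('bolt','b',(374,222,398,245),(238,172,262,192),.08,.0135,.031)):
    ms=[mask(s,kind,bs),mask(t,kind,bt)]
    print(n,[ (m.sum(),np.round(np.array(np.where(m)).mean(1)[::-1],2),[np.where(m)[1].min(),np.where(m)[0].min(),np.where(m)[1].max(),np.where(m)[0].max()]) for m in ms])
    def sil(p,x,y):
        a=np.linspace(0,2*np.pi,24)
        P=[proj(p,[x+r*np.cos(u),y+r*np.sin(u),z]) for z in(z0,z0+zh) for u in a]
        im=np.zeros((400*4,640*4),np.uint8);cv2.fillConvexPoly(im,cv2.convexHull(((np.array(P)+.5)*4).astype(np.int32)),1)
        ys,xs=np.where(im);return np.array([xs.mean()/4-.5,ys.mean()/4-.5])
    for ps in([0],[1],[0,1]):
        f=lambda q:np.concatenate([sil((s,t)[i],*q)-np.array(np.where(ms[i])).mean(1)[::-1] for i in ps])
        R_=least_squares(f,[.478 if n=='drift' else .585,.155],diff_step=.01);print(ps,np.round(R_.x,4),np.round(R_.fun,2))
E
python3 c.py
```

```text
c.py:14: RuntimeWarning: Mean of empty slice.
  print(n,[ (m.sum(),np.round(np.array(np.where(m)).mean(1)[::-1],2),[np.where(m)[1].min(),np.where(m)[0].min(),np.where(m)[1].max(),np.where(m)[0].max()]) for m in ms])
  ret = um.true_divide(
Traceback (most recent call last):
  File "c.py", line 14, in <module>
    print(n,[ (m.sum(),np.round(np.array(np.where(m)).mean(1)[::-1],2),[np.where(m)[1].min(),np.where(m)[0].min(),np.where(m)[1].max(),np.where(m)[0].max()]) for m in ms])
                                                                        ~~~~~~~~~~~~~~~~~~^^
ValueError: zero-size array to reduction operation minimum which has no identity
```

```bash
cat > d.py <<'E'
from h import *
for n,pts in(('pics/s1.png',[(389,185),(390,195),(392,182),(384,225),(387,233),(387,236),(391,208)]),('pics/t1.png',[(245,231),(247,231),(243,231),(250,181),(253,183),(245,205),(252,231)])):
    h=cv2.cvtColor(cv2.imread(n),cv2.COLOR_BGR2HSV);print(n,[(q,h[q[1],q[0]].tolist()) for q in pts])
E
python3 d.py
```

```text
pics/s1.png [((389, 185), [11, 168, 129]), ((390, 195), [12, 142, 106]), ((392, 182), [14, 171, 213]), ((384, 225), [14, 134, 179]), ((387, 233), [18, 136, 173]), ((387, 236), [17, 142, 122]), ((391, 208), [11, 91, 87])]
pics/t1.png [((245, 231), [15, 188, 195]), ((247, 231), [15, 185, 198]), ((243, 231), [15, 187, 196]), ((250, 181), [23, 149, 199]), ((253, 183), [22, 158, 150]), ((245, 205), [12, 165, 158]), ((252, 231), [9, 175, 51])]
```

```bash
cat > e.py <<'E'
from h import *
s=ctrl.capture("scene");t=ctrl.capture("top")
ht=cv2.cvtColor(t['frame'],cv2.COLOR_BGR2HSV).astype(int);hs=cv2.cvtColor(s['frame'],cv2.COLOR_BGR2HSV).astype(int)
def cen(h,box,f):
    x0,y0,x1,y1=box;c=h[y0:y1,x0:x1];m=f(c[...,0],c[...,1],c[...,2]);ys,xs=np.where(m);return np.array([xs.mean()+x0,ys.mean()+y0]),len(xs)
dt=cen(ht,(236,222,260,240),lambda h,S,V:(h>=14)&(h<=16)&(S>178)&(V>170))
ds=cen(hs,(382,174,402,192),lambda h,S,V:(S>160)&(V>170))
bt=cen(ht,(240,172,262,192),lambda h,S,V:(h>=19)&(V>170))
print(dt,ds,bt,'manual',(391.6,181.4),(244.9,230.1),(387.4,228.6),(249.6,181.1))
print('drift cap',tri([(s,ds[0]),(t,dt[0])]),atz(t,dt[0],.16),atz(s,ds[0],.16))
print('bolt cap',tri([(s,(387.4,228.6)),(t,bt[0])]),atz(t,bt[0],.111),atz(s,(387.4,228.6),.111))
for n,c in(('rack s',[(375.5,195.5),(402.5,198),(400,251),(369.5,247)]),('rack t',[(236.5,169.5),(267.5,169.5),(267,243.5),(236.5,243.5)])):
    print(n,[np.round(atz(s if n[-1]=='s' else t,q,.08)[:2],3).tolist() for q in c])
E
python3 e.py
```

```text
(array([244.10958904, 230.23287671]), 73) (array([391.89361702, 181.4893617 ]), 47) (array([249.02777778, 180.16666667]), 72) manual (391.6, 181.4) (244.9, 230.1) (387.4, 228.6) (249.6, 181.1)
drift cap (array([0.47617745, 0.15488881, 0.15656455]), array([0.0007, 0.0007])) [0.47612806 0.15499051 0.16      ] [0.48031448 0.1539588  0.16      ]
bolt cap (array([0.5863733 , 0.15666449, 0.11285593]), array([0.0002, 0.0002])) [0.58656569 0.15715495 0.111     ] [0.58471473 0.15661895 0.111     ]
rack s [[0.45, 0.121], [0.446, 0.189], [0.618, 0.191], [0.619, 0.123]]
rack t [[0.614, 0.192], [0.616, 0.121], [0.447, 0.117], [0.445, 0.186]]
```

Request:
{"name": "send_rows", "arguments": {"steps": [[[0.79,-0.91,0,0,0,0,0.6],[0.79,-0.91,0,0,0,0,0.6],[0.79,-0.91,0,0,0,0,0.6],[0.79,-0.91,0,0,0,0,0.6],[0.79,-0.91,0,0,0,0,0.6],[0.79,-0.91,0,0,0,0,0.6],[0.79,-0.91,0,0,0,0,0.6],[0.79,-0.91,0,0,0,0,0.6]]]}}

```text
t: 4.2
tcp_pos: [0.3955, -0.1074, 0.2271]
tcp_rot: [0.978, 0.209, 0.001, 0.0]
wrist_force: [0.4, -0.8, -0.1]
opening: 0.055
```

Request:
{"name": "send_rows", "arguments": {"steps": [[[0.79,-0.91,0,0,0,0,0.6],[0.79,-0.91,0,0,0,0,0.6],[0.79,-0.91,0,0,0,0,0.6],[0.79,-0.91,0,0,0,0,0.6],[0.49,-0.54,0,0,0,0,0.6],[0,0,0,0,0,0,0.6],[0,0,0,0,0,0,0.6]]]}}

```text
t: 5.08
tcp_pos: [0.4761, 0.1553, 0.2265]
tcp_rot: [0.978, 0.209, -0.0, 0.0]
wrist_force: [-0.6, 0.0, -0.3]
opening: 0.0548
```

Request:
{"name": "send_rows", "arguments": {"steps": [[[0,0,0.8,0,0,0,0.6],[0,0,0.8,0,0,0,0.6],[0,0,0.6,0,0,0,0.6],[0,0,0.2,0,0,0,0.6],[0,0,0,0,0,0,0.6]]]}}

```text
t: 5.7
tcp_pos: [0.4763, 0.1552, 0.1069]
tcp_rot: [0.978, 0.208, -0.0, 0.0]
wrist_force: [-1.0, 0.6, 0.3]
opening: 0.0553
```

Request:
{"name": "send_rows", "arguments": {"steps": [[[0,0,0,0,0,0,0],[0,0,0,0,0,0,0],[0,0,0,0,0,0,0],[0,0,0,0,0,0,0],[0,0,0,0,0,0,0]]]}}

```text
t: 6.32
tcp_pos: [0.4766, 0.1561, 0.1071]
tcp_rot: [0.978, 0.209, 0.0, 0.0]
wrist_force: [-0.6, -2.2, 5.3]
opening: 0.0234
```

Request:
{"name": "send_rows", "arguments": {"steps": [[[0,0,-0.3,0,0,0,0],[0,0,-0.6,0,0,0,0],[0,0,-0.8,0,0,0,0],[0,0,-0.6,0,0,0,0],[0,0,0,0,0,0,0]]]}}

```text
t: 6.95
tcp_pos: [0.4772, 0.1569, 0.2241]
tcp_rot: [0.978, 0.209, 0.002, -0.0]
wrist_force: [-0.3, 0.1, -4.1]
opening: 0.0235
```

```bash
cat > f.py <<'E'
from h import *
s=ctrl.capture("scene");t=ctrl.capture("top");st=ctrl.observe();T=np.array(st['tcp_pos']);print(T,st['wrist_force'],st['opening'])
for n in('drift_grip','drift_seat'):
  for p in(s,t): print(n,[(np.round(d['uv'],1).tolist(),round(d['confidence'],2)) for d in ctrl.landmark_of(p,n)],np.round(proj(p,T+[0,0,.019 if n[-1]=='p' else -.027]),1))
u,v=proj(s,T).astype(int);cv2.imwrite('pics/g1.png',cv2.resize(s['frame'][v-50:v+50,u-60:u+60],(720,600),interpolation=cv2.INTER_CUBIC));print(u,v,[proj(s,T+[0,0,z]) for z in(.054,-.027,-.077)])
E
python3 f.py
```

```text
[0.47574943 0.15586061 0.22126137] [-0.75331754  0.49201564 -3.55935584] 0.023830159262818486
drift_grip [([394.9, 149.3], 0.71), ([425.6, 233.7], 0.65), ([390.1, 174.4], 0.62), ([417.9, 181.6], 0.61), ([430.8, 198.1], 0.57)] [397.6 153.3]
drift_grip [([210.8, 189.2], 0.77), ([243.5, 276.8], 0.58)] [235.7 230.6]
drift_seat [([392.0, 171.7], 0.94), ([423.5, 215.0], 0.83), ([413.9, 191.8], 0.83), ([423.9, 247.9], 0.77), ([391.2, 187.6], 0.66)] [394.8 169.1]
drift_seat [([249.3, 270.5], 0.77), ([214.1, 193.3], 0.54)] [240.5 230.5]
396 159 [array([399.84643305, 140.467998  ]), array([394.79580819, 169.14384929]), array([391.95751234, 185.25879585])]
```

View pics/g1.png

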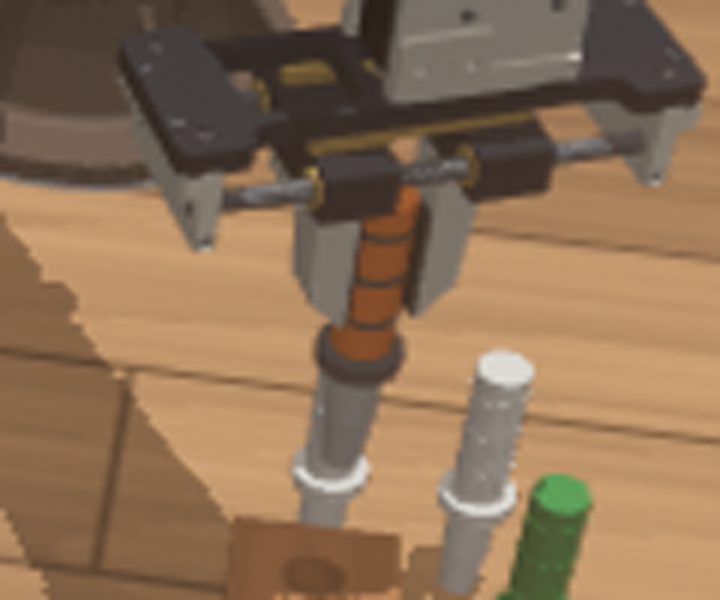

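Crop: the drift hangs upright between the pads. Its collar at crop (359,360) is about 1 px from the predicted spot, and the rack hole below is empty. Moving to the yellow hole.

Request:
{"name": "send_rows", "arguments": {"steps": [[[-0.44,0.77,0,0,0,0,0],[-0.44,0.77,0,0,0,0,0],[-0.44,0.77,0,0,0,0,0],[-0.44,0.77,0,0,0,0,0],[-0.44,0.77,0,0,0,0,0],[-0.44,0.77,0,0,0,0,0],[-0.44,0.77,0,0,0,0,0],[-0.44,0.77,0,0,0,0,0]]]}}

```text
t: 8.25
tcp_pos: [0.4408, -0.1981, 0.221]
tcp_rot: [0.978, 0.209, -0.0, -0.0]
wrist_force: [1.3, 1.0, -3.2]
opening: 0.0232
```

Request:
{"name": "send_rows", "arguments": {"steps": [[[0,0,0.4,0,0,0,0],[0,0,0.3,0,0,0,0],[0,0,0,0,0,0,0],[0,0,0,0,0,0,0]]]}}

```text
t: 8.75
tcp_pos: [0.4418, -0.1963, 0.187]
tcp_rot: [0.978, 0.209, 0.0, -0.0]
wrist_force: [-0.3, -0.3, -2.5]
opening: 0.0234
```

```bash
cat > g.py <<'E'
from h import *
s=ctrl.capture("scene");t=ctrl.capture("top");st=ctrl.observe();T=np.array(st['tcp_pos']);print(T,st['tcp_rot'],st['wrist_force'])
ims=[]
for p,c in((s,(.44,-.198,.1)),(t,(.44,-.198,.08))):
    u,v=proj(p,c).astype(int);ims.append(cv2.resize(p['frame'][v-37:v+38,u-25:u+25],(400,600),interpolation=cv2.INTER_CUBIC));print((u-25,v-37),[np.round(proj(p,T+[0,0,z]),1) for z in(-.027,-.077)],np.round(proj(p,(.44,-.1976,.08)),1))
cv2.imwrite('pics/g2.png',np.hstack(ims))
E
python3 g.py
```

```text
[ 0.44198623 -0.19657782  0.18733361] [9.77860638e-01 2.09256518e-01 4.47241692e-04 2.86721666e-04] [ 0.80919438 -0.37426203 -2.99032735]
(np.int64(228), np.int64(133)) [array([251.5, 153.1]), array([253.4, 168.4])] [254.3 176.7]
(np.int64(381), np.int64(212)) [array([413.2, 250.7]), array([408.2, 249.4])] [405.9 249.6]
```

View pics/g2.png

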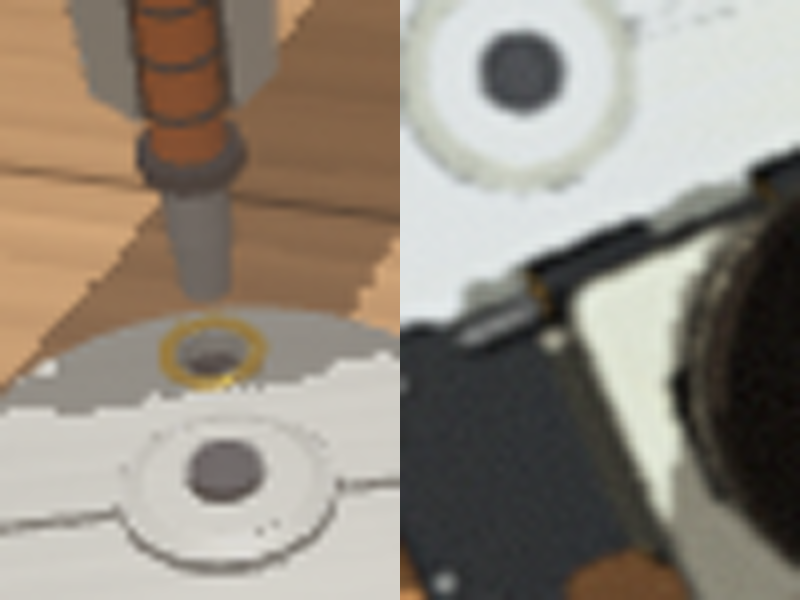

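Crop: the tip at crop (205,293) is in line above the yellow ring at (213,353), about where the forward projection puts it. A small correction, then down gently.

Request:
{"name": "send_rows", "arguments": {"steps": [[[-0.04,0,0.1,0,0,0,0],[0,0,0.2,0,0,0,0],[0,0,0.2,0,0,0,0],[0,0,0.15,0,0,0,0],[0,0,0,0,0,0,0]]]}}

```text
t: 9.48
tcp_pos: [0.4391, -0.1975, 0.1534]
tcp_rot: [0.978, 0.209, -0.001, -0.0]
wrist_force: [-0.4, -0.4, -3.0]
opening: 0.0232
```

Request:
{"name": "send_rows", "arguments": {"steps": [[[0,0,0.06,0,0,0,0],[0,0,0.06,0,0,0,0],[0,0,0,0,0,0,0]]]}}

```text
t: 9.85
tcp_pos: [0.4395, -0.1977, 0.1481]
tcp_rot: [0.978, 0.209, -0.0, -0.0]
wrist_force: [-0.1, -0.1, -3.4]
opening: 0.0234
```

Request:
{"name": "send_rows", "arguments": {"steps": [[[0,0,0.04,0,0,0,0],[0,0,0,0,0,0,0]]]}}

```text
t: 10.1
tcp_pos: [0.4401, -0.1978, 0.147]
tcp_rot: [0.978, 0.209, 0.0, 0.0]
wrist_force: [-1.8, 0.8, 4.2]
opening: 0.0232
```

Run:
```python
import cv2,numpy as np
t=cv2.imread('pics/t1.png');s=cv2.imread('pics/s1.png')
f=lambda im,u,v:np.clip(cv2.resize(im[v-9:v+10,u-9:u+10],(390,390),interpolation=cv2.INTER_NEAREST).astype(float)*1.8,0,255).astype(np.uint8)
cv2.imwrite('pics/h1.png',np.vstack([np.hstack([f(t,406,250),f(t,384,192)]),np.hstack([f(s,254,177),f(s,258,215)])])[:600*2:1])
im=cv2.imread('pics/h1.png');cv2.imwrite('pics/h1.png',cv2.resize(im,(600,600),interpolation=cv2.INTER_AREA))
```

```text
(no output)
```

View pics/h1.png

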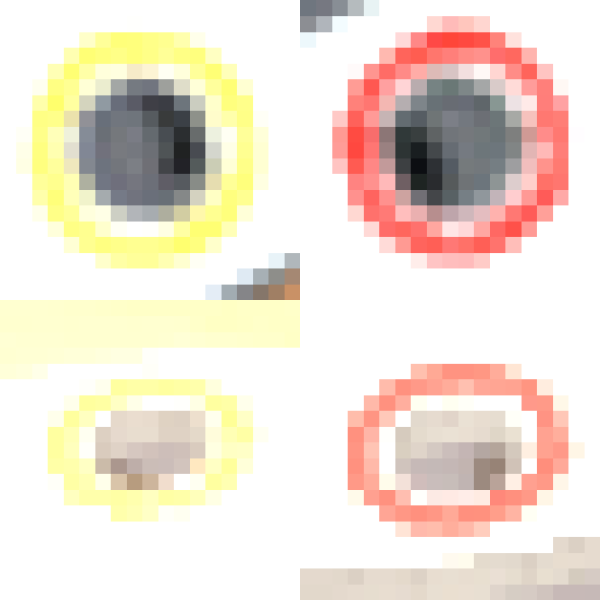

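Zoom of the holes: in the top view the black crescent lies on the right in yellow (181,145) and on the left in red (410,160). So the housing hole is off toward −y at yellow (tool +y), by roughly 14–17 mm. I'll lift 2 mm, swing the cover that way, and probe.

Request:
{"name": "send_rows", "arguments": {"steps": [[[0,0,-0.05,0,0,0,0],[0,0.06,0,0,0,0,0],[0,0.08,0,0,0,0,0],[0,0.08,0,0,0,0,0],[0,0,0.03,0,0,0,0],[0,0,0.03,0,0,0,0],[0,0,0,0,0,0,0]]]}}

```text
t: 10.98
tcp_pos: [0.444, -0.2078, 0.1455]
tcp_rot: [0.978, 0.209, -0.0, -0.0]
wrist_force: [0.7, 1.9, -3.5]
opening: 0.0232
```

Request:
{"name": "send_rows", "arguments": {"steps": [[[0,0,0.03,0,0,0,0],[0,0,0.03,0,0,0,0],[0,0,0,0,0,0,0]]]}}

```text
t: 11.35
tcp_pos: [0.4441, -0.2076, 0.1426]
tcp_rot: [0.978, 0.209, -0.0, -0.0]
wrist_force: [0.9, 2.2, -3.7]
opening: 0.0234
```

It drops in: 4.4 mm below the face with no resistance. Going deeper gently and watching the lateral force.

Request:
{"name": "send_rows", "arguments": {"steps": [[[0,0,0.05,0,0,0,0],[0,0,0.05,0,0,0,0],[0,0,0,0,0,0,0]]]}}

```text
t: 11.72
tcp_pos: [0.4442, -0.2076, 0.1375]
tcp_rot: [0.978, 0.209, -0.0, -0.0]
wrist_force: [0.9, 2.9, -4.7]
opening: 0.0239
```

Request:
{"name": "send_rows", "arguments": {"steps": [[[0,0,0.05,0,0,0,0],[0,0,0.05,0,0,0,0],[0,0,0,0,0,0,0]]]}}

```text
t: 12.1
tcp_pos: [0.4444, -0.2077, 0.1326]
tcp_rot: [0.978, 0.209, 0.0, 0.0]
wrist_force: [3.0, 4.6, -3.9]
opening: 0.0235
```

Request:
{"name": "send_rows", "arguments": {"steps": [[[0.02,0,0.04,0,0,0,0],[0,0,0.05,0,0,0,0],[0,0,0,0,0,0,0]]]}}

```text
t: 12.48
tcp_pos: [0.4449, -0.2077, 0.1279]
tcp_rot: [0.978, 0.209, -0.0, 0.0]
wrist_force: [2.0, 1.7, -4.8]
opening: 0.0233
```

Request:
{"name": "send_rows", "arguments": {"steps": [[[0.01,0,0.05,0,0,0,0],[0,0,0.05,0,0,0,0],[0,0,0,0,0,0,0]]]}}

```text
t: 12.85
tcp_pos: [0.4454, -0.2076, 0.123]
tcp_rot: [0.978, 0.209, -0.0, 0.0]
wrist_force: [1.7, -1.8, -5.0]
opening: 0.0235
```

Request:
{"name": "send_rows", "arguments": {"steps": [[[0,0.01,0.05,0,0,0,0],[0,0,0.05,0,0,0,0],[0,0,0,0,0,0,0]]]}}

```text
t: 13.22
tcp_pos: [0.4456, -0.2079, 0.118]
tcp_rot: [0.978, 0.209, -0.0, 0.0]
wrist_force: [1.9, -1.2, -5.4]
opening: 0.0234
```

Request:
{"name": "send_rows", "arguments": {"steps": [[[0,0,0.05,0,0,0,0],[0,0,0.05,0,0,0,0],[0,0,0.05,0,0,0,0],[0,0,0,0,0,0,0]]]}}

```text
t: 13.72
tcp_pos: [0.4457, -0.2078, 0.1105]
tcp_rot: [0.978, 0.209, 0.0, 0.0]
wrist_force: [2.4, -3.2, -4.3]
opening: 0.0237
```

Request:
{"name": "send_rows", "arguments": {"steps": [[[0,0,0.04,0,0,0,0],[0,0,0.04,0,0,0,0],[0,0,0,0,0,0,0]]]}}

```text
t: 14.1
tcp_pos: [0.4459, -0.2079, 0.107]
tcp_rot: [0.978, 0.209, 0.0, 0.0]
wrist_force: [0.5, -3.0, 4.4]
opening: 0.0234
```

Seated: contact at 0.107, just as predicted. Pressing lightly, releasing and rising.

Request:
{"name": "send_rows", "arguments": {"steps": [[[0,0,0.02,0,0,0,0],[0,0,0,0,0,0,0],[0,0,0,0,0,0,0.6],[0,0,0,0,0,0,0.6],[0,0,0,0,0,0,0.6],[0,0,-0.3,0,0,0,0.6],[0,0,-0.8,0,0,0,0.6],[0,0,-0.8,0,0,0,0.6]]]}}

```text
t: 15.1
tcp_pos: [0.4455, -0.2074, 0.2026]
tcp_rot: [0.978, 0.209, -0.0, -0.0]
wrist_force: [1.2, -0.4, -0.5]
opening: 0.0552
```

```bash
cat > i.py <<'E'
from h import *
s=ctrl.capture("scene");st=ctrl.observe();print(st['t'],st['tcp_pos'],st['wrist_force'])
hsv=cv2.cvtColor(s['frame'],cv2.COLOR_BGR2HSV).astype(int);x0,y0=240,200
m=(hsv[...,1]>110)&(hsv[...,2]>80)&((hsv[...,0]<8)|(hsv[...,0]>172));k=np.zeros(m.shape,bool);k[200:230,240:280]=1
ys,xs=np.where(m&k);e=cv2.fitEllipse(cv2.convexHull(np.stack([xs,ys],1).astype(np.int32)));print(e,atz(s,e[0],.08))
print('drift_seat',[(np.round(d['uv'],1).tolist(),round(d['confidence'],2)) for d in ctrl.landmark_of(s,'drift_seat')][:5],proj(s,(.4458,-.2079,.08)))
cv2.imwrite('pics/i1.png',cv2.resize(s['frame'][140:240,205:325],(720,600),interpolation=cv2.INTER_CUBIC))
E
python3 i.py
```

```text
15.15 [ 0.4481152  -0.2080533   0.20773449] [ 2.92363769 -0.17642388  4.40660659]
((262.9718322753906, 214.07566833496094), (9.990252494812012, 14.023140907287598), 78.5781478881836) [ 0.56627927 -0.13891002  0.08      ]
drift_seat [([414.2, 191.5], 0.86), ([424.4, 214.8], 0.85), ([389.9, 186.4], 0.79), ([249.9, 177.4], 0.69), ([424.3, 245.7], 0.61)] [249.86784412 177.62439646]
```

View pics/i1.png

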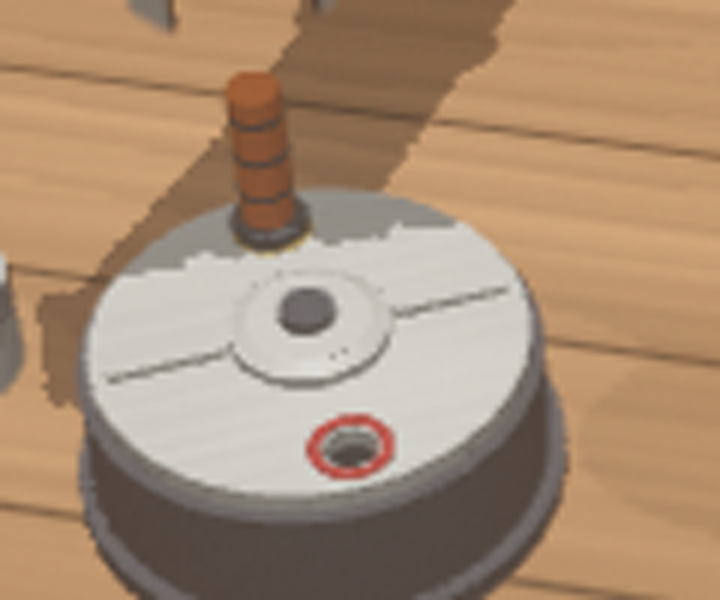

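Crop: the drift is upright with its collar on the yellow hole (268,235), and the red hole at (350,450) now looks dark all through, so it is aligned. Next the bolt.

Request:
{"name": "send_rows", "arguments": {"steps": [[[0.69,-0.69,0,0,0,0,0.6],[0.69,-0.69,0,0,0,0,0.6],[0.69,-0.69,0,0,0,0,0.6],[0.69,-0.69,0,0,0,0,0.6],[0.69,-0.69,0,0,0,0,0.6],[0.69,-0.69,0,0,0,0,0.6],[0.69,-0.69,0,0,0,0,0.6],[0.69,-0.69,0,0,0,0,0.6]]]}}

```text
t: 16.2
tcp_pos: [0.5852, 0.1584, 0.2009]
tcp_rot: [0.978, 0.209, -0.0, 0.0]
wrist_force: [0.7, -0.8, 0.3]
opening: 0.0553
```

Request:
{"name": "send_rows", "arguments": {"steps": [[[0,0,0.7,0,0,0,0.6],[0,0,0.6,0,0,0,0.6],[0,0,0,0,0,0,0.6],[0,0,0,0,0,0,0.6]]]}}

```text
t: 16.7
tcp_pos: [0.5854, 0.1573, 0.1369]
tcp_rot: [0.978, 0.209, 0.001, -0.0]
wrist_force: [0.5, -0.1, 0.4]
opening: 0.055
```

```bash
cat > j.py <<'E'
from h import *
s=ctrl.capture("scene");t=ctrl.capture("top");st=ctrl.observe();print(st['t'],st['tcp_pos'],st['tcp_rot'],st['wrist_force'])
for p,b in((s,(240,200,280,230)),(t,(370,175,410,215))):
    hsv=cv2.cvtColor(p['frame'],cv2.COLOR_BGR2HSV).astype(int)
    m=(hsv[...,1]>110)&(hsv[...,2]>80)&((hsv[...,0]<8)|(hsv[...,0]>172));k=np.zeros(m.shape,bool);k[b[1]:b[3],b[0]:b[2]]=1
    ys,xs=np.where(m&k)
    if len(xs)>20: e=cv2.fitEllipse(cv2.convexHull(np.stack([xs,ys],1).astype(np.int32)));print(len(xs),e[0],e[1],atz(p,e[0],.08))
E
python3 j.py
```

```text
16.8 [0.58579007 0.15727837 0.13738408] [ 9.77990436e-01  2.08646144e-01  1.21707087e-03 -1.12621207e-04] [ 0.12912531 -0.0122799  -1.08987838]
48 (262.9870300292969, 214.05120849609375) (9.931282043457031, 14.049822807312012) [ 0.5661941  -0.13889608  0.08      ]
69 (380.0122985839844, 193.69088745117188) (13.9150972366333, 14.189254760742188) [ 0.5655968  -0.13768659  0.08      ]
```

Request:
{"name": "send_rows", "arguments": {"steps": [[[0,0,0.4,0,0,0,0.6],[0,0,0.4,0,0,0,0.6],[0,0,0.15,0,0,0,0.6],[0,0,0,0,0,0,0.6]]]}}

```text
t: 17.3
tcp_pos: [0.5851, 0.157, 0.0887]
tcp_rot: [0.978, 0.209, 0.0, 0.0]
wrist_force: [-0.6, -0.0, -0.3]
opening: 0.055
```

Request:
{"name": "send_rows", "arguments": {"steps": [[[0,0,0,0,0,0,0],[0,0,0,0,0,0,0],[0,0,0,0,0,0,0],[0,0,0,0,0,0,0]]]}}

```text
t: 17.8
tcp_pos: [0.5852, 0.157, 0.0886]
tcp_rot: [0.978, 0.209, 0.0, 0.0]
wrist_force: [-0.0, -0.4, 3.1]
opening: 0.0283
```

Opening 28.3 mm means the jaws sit near the hexagon's corners (25 mm across flats). I'll check the hexagon's angle in the first top picture.

Run:
```python
import cv2,numpy as np
t=cv2.imread('pics/t1.png');s=cv2.imread('pics/s1.png')
a=cv2.resize(t[170:192,239:261],(400,400),interpolation=cv2.INTER_CUBIC);b=cv2.resize(s[220:245,375:400],(400,400),interpolation=cv2.INTER_CUBIC)
cv2.imwrite('pics/k1.png',np.hstack([a,b]))
```

```text
(no output)
```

View pics/k1.png

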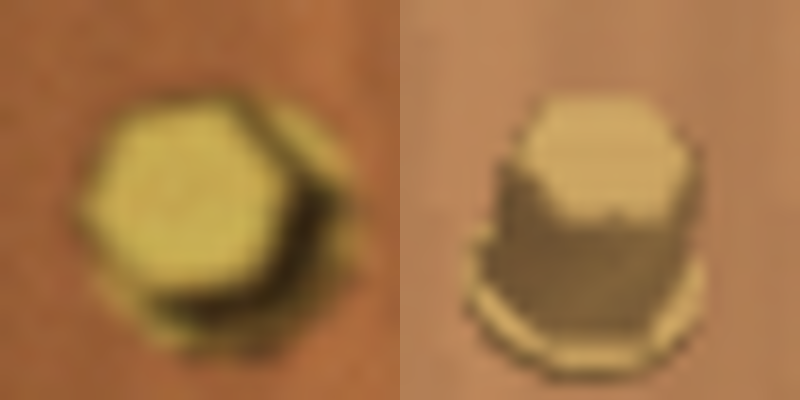

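The hexagon has corners at (82,205) and (290,190), so its nearest flat is about 15° counterclockwise from my jaws. Opening, turning, regripping.

Request:
{"name": "send_rows", "arguments": {"steps": [[[0,0,0,0,0,0,0.5],[0,0,0,0,0,0,0.5],[0,0,0,0,0,-0.75,0.5],[0,0,0,0,0,-0.75,0.5],[0,0,0,0,0,0,0.5],[0,0,0,0,0,0,0],[0,0,0,0,0,0,0],[0,0,0,0,0,0,0]]]}}

```text
t: 18.8
tcp_pos: [0.5849, 0.1571, 0.0882]
tcp_rot: [0.942, 0.334, 0.0, 0.0]
wrist_force: [1.3, 0.2, 0.4]
opening: 0.0279
```

Request:
{"name": "send_rows", "arguments": {"steps": [[[0,0,0,0,0,0,0],[0,0,0,0,0,0,0]]]}}

```text
t: 19.05
tcp_pos: [0.5849, 0.157, 0.0882]
tcp_rot: [0.942, 0.335, 0.0, 0.0]
wrist_force: [-0.1, 0.2, 0.3]
opening: 0.0282
```

Same reading after a 15° turn, so the head behaves as a 29 mm round in contact, and the grip is fine. Lifting and carrying to red.

Request:
{"name": "send_rows", "arguments": {"steps": [[[0,0,-0.3,0,0,0,0],[0,0,-0.5,0,0,0,0],[0,0,-0.6,0,0,0,0],[0,0,-0.2,0,0,0,0],[0,0,0,0,0,0,0]]]}}

```text
t: 19.68
tcp_pos: [0.5851, 0.1571, 0.1688]
tcp_rot: [0.942, 0.335, 0.001, 0.0]
wrist_force: [0.4, 0.6, -2.5]
opening: 0.028
```

Request:
{"name": "send_rows", "arguments": {"steps": [[[-0.5,0.54,0,0,0,0,0],[-0.58,0.62,0,0,0,0,0],[-0.58,0.62,0,0,0,0,0],[-0.58,0.62,0,0,0,0,0],[-0.58,0.62,0,0,0,0,0],[-0.58,0.62,0,0,0,0,0],[-0.4,0.42,0,0,0,0,0],[-0.24,0.26,0,0,0,0,0]]]}}

```text
t: 20.68
tcp_pos: [0.5633, -0.1398, 0.1669]
tcp_rot: [0.943, 0.334, -0.001, -0.0]
wrist_force: [-0.1, 0.5, -2.2]
opening: 0.028
```

Request:
{"name": "send_rows", "arguments": {"steps": [[[0,0,0,0,0,0,0],[0,0,0.15,0,0,0,0],[0,0,0,0,0,0,0],[0,0,0,0,0,0,0]]]}}

```text
t: 21.18
tcp_pos: [0.5645, -0.1369, 0.1606]
tcp_rot: [0.942, 0.335, -0.0, -0.0]
wrist_force: [-0.6, -0.3, -1.3]
opening: 0.0285
```

```bash
cat > l.py <<'E'
from h import *
s=ctrl.capture("scene");st=ctrl.observe();T=np.array(st['tcp_pos']);print(T,st['tcp_rot'],st['wrist_force'],st['opening'])
print(np.round(proj(s,(.5658,-.1383,.08)),1),[np.round(proj(s,T+[0,0,z]),1) for z in(-.0085,-.0535)])
for n in('bolt_seat','bolt_head'):print([(np.round(d['uv'],1).tolist(),round(d['confidence'],2)) for d in ctrl.landmark_of(s,n)])
cv2.imwrite('pics/l1.png',cv2.resize(s['frame'][150:240,205:313],(720,600),interpolation=cv2.INTER_CUBIC))
E
python3 l.py
```

```text
[ 0.56452609 -0.13719419  0.16075208] [ 9.42153294e-01  3.35182283e-01  5.34270250e-05 -7.07427523e-05] [ 0.06187252  0.03495902 -2.26071789] 0.02837903452045117
[263.3 214. ] [array([261.4, 191.9]), array([263. , 205.7])]
[([264.9, 189.9], 0.5)]
[([262.7, 184.6], 0.68)]
```

View pics/l1.png

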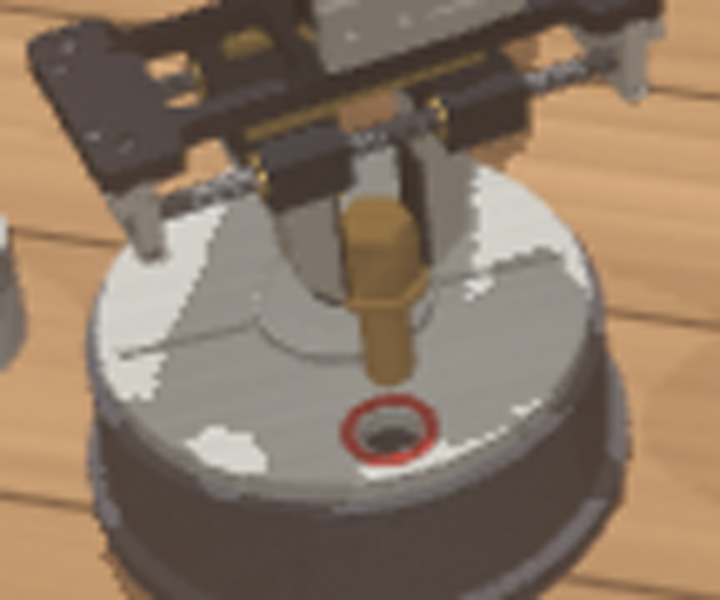

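Crop: the bolt tip at (388,372) hangs just above the red ring at (390,430), and the projection says to shift about 1 mm in −y. Lowering.

Request:
{"name": "send_rows", "arguments": {"steps": [[[0,0.024,0.1,0,0,0,0],[0,0,0.2,0,0,0,0],[0,0,0.2,0,0,0,0],[0,0,0,0,0,0,0]]]}}

```text
t: 21.82
tcp_pos: [0.5643, -0.1388, 0.1344]
tcp_rot: [0.942, 0.335, -0.001, -0.001]
wrist_force: [0.3, 0.1, -2.2]
opening: 0.028
```

Request:
{"name": "send_rows", "arguments": {"steps": [[[0,0,0.08,0,0,0,0],[0,0,0.08,0,0,0,0],[0,0,0,0,0,0,0]]]}}

```text
t: 22.2
tcp_pos: [0.5649, -0.1389, 0.1274]
tcp_rot: [0.942, 0.335, -0.0, -0.0]
wrist_force: [-0.2, 0.8, -3.1]
opening: 0.0278
```

Request:
{"name": "send_rows", "arguments": {"steps": [[[0,0,0.08,0,0,0,0],[0,0,0.08,0,0,0,0],[0,0,0,0,0,0,0]]]}}

```text
t: 22.58
tcp_pos: [0.5648, -0.1389, 0.1193]
tcp_rot: [0.942, 0.335, -0.0, -0.0]
wrist_force: [0.6, -0.5, -2.3]
opening: 0.028
```

Request:
{"name": "send_rows", "arguments": {"steps": [[[0,0,0.1,0,0,0,0],[0,0,0.1,0,0,0,0],[0,0,0,0,0,0,0]]]}}

```text
t: 22.95
tcp_pos: [0.5647, -0.1389, 0.1091]
tcp_rot: [0.942, 0.335, -0.0, -0.0]
wrist_force: [0.0, 0.2, -2.4]
opening: 0.0279
```

Request:
{"name": "send_rows", "arguments": {"steps": [[[0,0,0.1,0,0,0,0],[0,0,0.1,0,0,0,0],[0,0,0.1,0,0,0,0],[0,0,0,0,0,0,0]]]}}

```text
t: 23.45
tcp_pos: [0.5648, -0.1389, 0.0942]
tcp_rot: [0.942, 0.335, -0.0, -0.0]
wrist_force: [0.4, -0.3, -2.6]
opening: 0.028
```

Request:
{"name": "send_rows", "arguments": {"steps": [[[0,0,0.06,0,0,0,0],[0,0,0.06,0,0,0,0],[0,0,0,0,0,0,0]]]}}

```text
t: 23.82
tcp_pos: [0.565, -0.1389, 0.0885]
tcp_rot: [0.942, 0.335, -0.0, -0.0]
wrist_force: [-0.6, 0.4, -2.5]
opening: 0.0281
```

Request:
{"name": "send_rows", "arguments": {"steps": [[[0,0,0.03,0,0,0,0],[0,0,0,0,0,0,0]]]}}

```text
t: 24.08
tcp_pos: [0.5652, -0.1389, 0.0881]
tcp_rot: [0.942, 0.335, 0.0, 0.0]
wrist_force: [-4.0, 0.3, 6.5]
opening: 0.0282
```

Seated at 0.088 with about 9 N. Releasing, rising and checking.

Request:
{"name": "send_rows", "arguments": {"steps": [[[0,0,0,0,0,0,0],[0,0,0,0,0,0,0.5],[0,0,0,0,0,0,0.5],[0,0,0,0,0,0,0.5],[0,0,-0.3,0,0,0,0.5],[0,0,-0.9,0,0,0,0.5],[0,0,-0.9,0,0,0,0.5],[0,0,-0.3,0,0,0,0.5]]]}}

```text
t: 25.08
tcp_pos: [0.5667, -0.1388, 0.2112]
tcp_rot: [0.942, 0.335, 0.002, 0.001]
wrist_force: [0.2, -0.1, -0.6]
opening: 0.0462
```

```bash
cat > m.py <<'E'
from h import *
s=ctrl.capture("scene");st=ctrl.observe();T=np.array(st['tcp_pos']);print(st['t'],T,st['tcp_rot'])
for n in('bolt_seat','bolt_head','drift_seat','drift_grip'):print(n,[(np.round(d['uv'],1).tolist(),round(d['confidence'],2)) for d in ctrl.landmark_of(s,n)][:4])
print([np.round(proj(s,q),1) for q in((.5655,-.1385,.08),(.5655,-.1385,.098),(.4458,-.2079,.08),(.4458,-.2079,.125))])
cv2.imwrite('pics/m1.png',cv2.resize(s['frame'][140:240,205:325],(720,600),interpolation=cv2.INTER_CUBIC))
E
python3 m.py
```

```text
25.125 [ 0.56685421 -0.13893976  0.21168009] [0.94232887 0.33467601 0.00245114 0.00150619]
bolt_seat [([260.8, 211.9], 0.75)]
bolt_head [([261.7, 205.5], 0.72)]
drift_seat [([393.3, 186.8], 0.78), ([424.7, 247.3], 0.75), ([424.1, 212.6], 0.68), ([248.7, 178.5], 0.59)]
drift_grip [([425.9, 198.7], 0.88), ([419.6, 178.4], 0.69), ([389.2, 172.9], 0.68), ([247.9, 164.8], 0.6)]
[array([263.2, 213.9]), array([262.6, 208.6]), array([249.9, 177.6]), array([248.1, 164.4])]
```

View pics/m1.png

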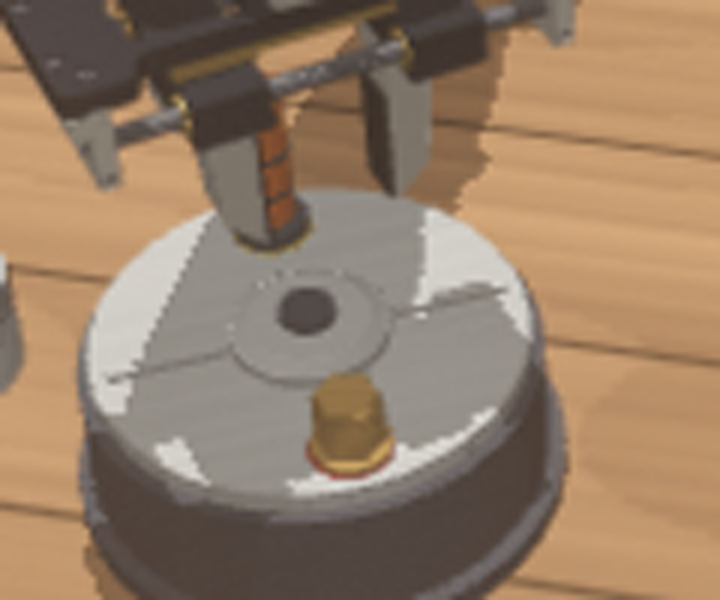

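Crop: the bolt flange sits flush on the red ring (350,455), and the drift collar is still on the cover (272,235). Now fetching the drift.

Request:
{"name": "send_rows", "arguments": {"steps": [[[-0.68,-0.11,0,0,0,0,0.5],[-0.68,-0.11,0,0,0,0,0.5],[-0.68,-0.11,0,0,0,0,0.5],[-0.68,-0.11,0,0,0,0,0.5],[0,0,0,0,0,0,0.5],[0,0,0,0,0,0,0.5]]]}}

```text
t: 26.08
tcp_pos: [0.4458, -0.2071, 0.2066]
tcp_rot: [0.942, 0.335, -0.0, -0.001]
wrist_force: [0.6, -0.0, 0.3]
opening: 0.046
```

Request:
{"name": "send_rows", "arguments": {"steps": [[[0,0.01,0.6,0,0,0,0.5],[0,0,0.6,0,0,0,0.5],[0,0,0.5,0,0,0,0.5],[0,0,0.29,0,0,0,0.5],[0,0,0,0,0,0,0.5]]]}}

```text
t: 26.7
tcp_pos: [0.446, -0.2072, 0.1069]
tcp_rot: [0.942, 0.335, -0.001, -0.001]
wrist_force: [-0.3, -0.4, -0.0]
opening: 0.0457
```

Request:
{"name": "send_rows", "arguments": {"steps": [[[0,0,0,0,0,0,0],[0,0,0,0,0,0,0],[0,0,0,0,0,0,0],[0,0,0,0,0,0,0]]]}}

```text
t: 27.2
tcp_pos: [0.4464, -0.2081, 0.1084]
tcp_rot: [0.942, 0.335, 0.0, 0.0]
wrist_force: [-0.6, 1.0, 6.9]
opening: 0.0235
```

Request:
{"name": "send_rows", "arguments": {"steps": [[[0,0,-0.1,0,0,0,0],[0,0,-0.2,0,0,0,0],[0,0,-0.2,0,0,0,0],[0,0,0,0,0,0,0]]]}}

```text
t: 27.7
tcp_pos: [0.4463, -0.2081, 0.1336]
tcp_rot: [0.942, 0.335, 0.0, 0.0]
wrist_force: [-0.1, 0.7, -3.0]
opening: 0.0236
```

Request:
{"name": "send_rows", "arguments": {"steps": [[[0,0,-0.5,0,0,0,0],[0,0,-0.7,0,0,0,0],[0,0,-0.5,0,0,0,0],[0,0,0,0,0,0,0]]]}}

```text
t: 28.2
tcp_pos: [0.4469, -0.2083, 0.219]
tcp_rot: [0.942, 0.335, 0.001, 0.001]
wrist_force: [-0.1, -0.0, -4.3]
opening: 0.0238
```

Request:
{"name": "send_rows", "arguments": {"steps": [[[0.52,-0.57,0,0,0,0,0],[0.65,-0.67,0,0,0,0,0],[0.65,-0.67,0,0,0,0,0],[0.65,-0.67,0,0,0,0,0],[0.65,-0.67,0,0,0,0,0],[0.65,-0.67,0,0,0,0,0],[0.65,-0.67,0,0,0,0,0],[0.65,-0.67,0,0,0,0,0]]]}}

```text
t: 29.2
tcp_pos: [0.4761, 0.1569, 0.216]
tcp_rot: [0.942, 0.335, -0.001, 0.0]
wrist_force: [0.9, -0.1, -2.4]
opening: 0.0239
```

Request:
{"name": "send_rows", "arguments": {"steps": [[[0,0,0.2,0,0,0,0],[0,0,0.5,0,0,0,0],[0,0,0.2,0,0,0,0],[0,0,0,0,0,0,0],[0,0,0,0,0,0,0]]]}}

```text
t: 29.82
tcp_pos: [0.4772, 0.1558, 0.1732]
tcp_rot: [0.942, 0.334, 0.0, 0.0]
wrist_force: [0.2, 0.1, -2.9]
opening: 0.0234
```

```bash
cat > n.py <<'E'
from h import *
s=ctrl.capture("scene");st=ctrl.observe();T=np.array(st['tcp_pos']);print(st['t'],T,st['tcp_rot'],st['wrist_force'],st['opening'])
u,v=proj(s,(.4765,.156,.1)).astype(int);print(u,v,[np.round((proj(s,q)-[u-48,v-45])*6.667,0) for q in((.4767,.1555,.08),T+[0,0,-.0285],T+[0,0,-.0785])])
cv2.imwrite('pics/n1.png',cv2.resize(s['frame'][v-45:v+45,u-48:u+60],(720,600),interpolation=cv2.INTER_CUBIC))
E
python3 n.py
```

```text
29.875 [0.47735448 0.15598904 0.17335916] [9.42398094e-01 3.34492868e-01 5.93446676e-04 2.20134904e-05] [ 0.03704653 -0.01465004 -2.78921014] 0.023619872112223866
389 198 [array([316., 344.]), array([340., 217.]), array([322., 317.])]
```

View pics/n1.png

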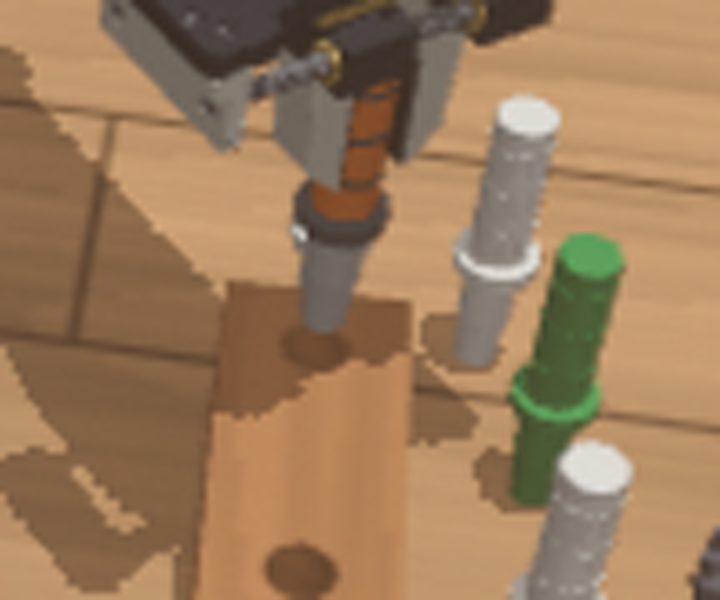

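Crop: the tip at (324,320) is right over the near rack hole (316,348), matching the predicted points within about 4 px. Lowering.

Request:
{"name": "send_rows", "arguments": {"steps": [[[0,0,0.15,0,0,0,0],[0,0,0.2,0,0,0,0],[0,0,0.15,0,0,0,0],[0,0,0,0,0,0,0]]]}}

```text
t: 30.38
tcp_pos: [0.4763, 0.1558, 0.1469]
tcp_rot: [0.942, 0.335, -0.001, -0.0]
wrist_force: [-0.2, 0.2, -2.6]
opening: 0.0238
```

Request:
{"name": "send_rows", "arguments": {"steps": [[[0,0,0.15,0,0,0,0],[0,0,0.15,0,0,0,0],[0,0,0.1,0,0,0,0],[0,0,0,0,0,0,0]]]}}

```text
t: 30.88
tcp_pos: [0.4766, 0.1559, 0.1272]
tcp_rot: [0.942, 0.335, -0.0, 0.0]
wrist_force: [-0.0, -0.0, -2.4]
opening: 0.0233
```

Request:
{"name": "send_rows", "arguments": {"steps": [[[0,0,0.12,0,0,0,0],[0,0,0.12,0,0,0,0],[0,0,0.08,0,0,0,0],[0,0,0,0,0,0,0]]]}}

```text
t: 31.38
tcp_pos: [0.4766, 0.1559, 0.1113]
tcp_rot: [0.942, 0.335, -0.0, 0.0]
wrist_force: [-0.1, -0.1, -3.5]
opening: 0.0232
```

Request:
{"name": "send_rows", "arguments": {"steps": [[[0,0,0.05,0,0,0,0],[0,0,0,0,0,0,0]]]}}

```text
t: 31.62
tcp_pos: [0.4768, 0.1559, 0.1091]
tcp_rot: [0.942, 0.335, -0.0, 0.0]
wrist_force: [0.5, 0.0, -2.1]
opening: 0.0234
```

Request:
{"name": "send_rows", "arguments": {"steps": [[[0,0,0.03,0,0,0,0],[0,0,0,0,0,0,0]]]}}

```text
t: 31.88
tcp_pos: [0.477, 0.1561, 0.1084]
tcp_rot: [0.942, 0.335, 0.0, 0.0]
wrist_force: [-2.2, -1.8, 5.0]
opening: 0.0233
```

Seated at 0.1084, as expected. Releasing, rising and checking.

Request:
{"name": "send_rows", "arguments": {"steps": [[[0,0,0,0,0,0,0.5],[0,0,0,0,0,0,0.5],[0,0,0,0,0,0,0.5],[0,0,-0.3,0,0,0,0.5],[0,0,-0.8,0,0,0,0.5],[0,0,-0.9,0,0,0,0.5],[0,0,-0.8,0,0,0,0.5],[-0.5,0.5,0,0,0,0,0.5]]]}}

```text
t: 32.88
tcp_pos: [0.4748, 0.1241, 0.2522]
tcp_rot: [0.942, 0.337, 0.004, -0.0]
wrist_force: [0.4, -0.6, -0.5]
opening: 0.0459
```

Request:
{"name": "send_rows", "arguments": {"steps": [[[-0.5,0.8,0,0,0,0,0.5],[-0.5,0.8,0,0,0,0,0.5],[0,0,0,0,0,0,0.5],[0,0,0,0,0,0,0.5]]]}}

```text
t: 33.38
tcp_pos: [0.4849, 0.0279, 0.2485]
tcp_rot: [0.942, 0.335, 0.0, -0.0]
wrist_force: [0.2, -0.0, -0.1]
opening: 0.046
```

```bash
cat > o.py <<'E'
from h import *
s=ctrl.capture("scene");t=ctrl.capture("top");st=ctrl.observe();print(st['t'],st['tcp_pos'],st['wrist_force'])
for n in('bolt_seat','bolt_head','drift_seat','drift_grip','piston','gear','filter'):print(n,[(np.round(d['uv'],1).tolist(),round(d['confidence'],2)) for p in(s,t) for d in ctrl.landmark_of(p,n)][:8])
print([np.round(proj(p,q),1).tolist() for p in(s,t) for q in((.5655,-.1385,.08),(.5655,-.1385,.098),(.4765,.1555,.08),(.4765,.1555,.125))])
cv2.imwrite('pics/o1.png',cv2.resize(s['frame'][140:300,180:480],(800,427),interpolation=cv2.INTER_CUBIC))
E
python3 o.py
```

```text
33.475 [0.48477667 0.02873763 0.24820461] [ 0.24539213 -0.09093941 -0.27461584]
bolt_seat [([266.6, 210.7], 0.76), ([465.9, 245.7], 0.71), ([380.9, 193.9], 0.54)]
bolt_head [([263.0, 209.3], 0.62), ([379.2, 191.8], 0.75)]
drift_seat [([421.7, 246.6], 0.9), ([387.8, 204.1], 0.74), ([424.2, 212.9], 0.63), ([392.1, 187.6], 0.62), ([220.5, 267.4], 0.68), ([216.1, 190.9], 0.58)]
drift_grip [([392.3, 191.2], 0.79), ([391.0, 176.2], 0.67), ([419.1, 178.7], 0.66), ([425.5, 232.2], 0.64), ([427.6, 198.4], 0.59), ([388.2, 204.2], 0.18), ([208.6, 240.3], 0.74), ([217.9, 272.0], 0.62)]
piston [([193.9, 199.2], 0.65), ([465.0, 235.4], 0.95), ([382.0, 196.5], 0.7)]
gear [([462.7, 246.6], 0.85), ([259.3, 217.3], 0.69), ([249.9, 177.0], 0.24), ([175.0, 217.7], 0.59)]
filter [([307.3, 294.2], 0.74), ([322.3, 139.2], 0.59)]
[[263.2, 213.9], [262.6, 208.6], [388.4, 204.6], [390.7, 191.4], [380.4, 193.7], [381.5, 193.1], [250.5, 229.9], [246.9, 230.0]]
```

View pics/o1.png

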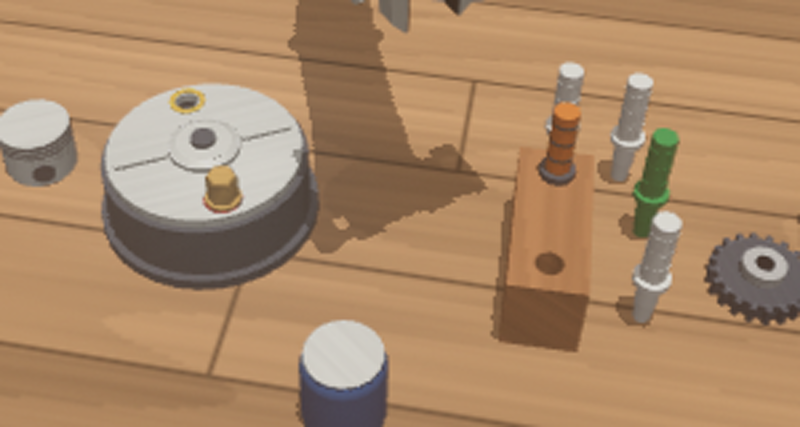

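The bolt is flush on the cover (222,190), the drift collar is down on the rack (560,172), and the bystanders have not moved. Handing in.

```bash
python3 -c "
from rig import ctrl
print(ctrl.close_job())"
```

```text
the job is handed in; nothing more can be done
None
```

I did every step in order and handed the job in at about 33.5 s of the 72 s; no verdict was reported.

- **Drift into yellow:** A dark crescent in the top view showed which way the housing hole lay. I felt for it, and the tip dropped in after one gentle probe about 11 mm along the circle. The collar came down on the cover at the height predicted from the rack. The wrist readings stayed within about 7 N, far below the 80 N limit.
- **Bolt into red:** With the drift in place, the bolt went in without resistance and met the cover at the expected height. The picture showed its flange flush.
- **Drift back in the rack:** I returned it to the near hole, and it met the rack top at the expected height.

**Last checks:** The detected points for the bolt and drift were mostly within about 3 px of where they should be. The exceptions are one bolt seat reading about 5 px off and no match for the drift in the top view, so its final place rests on the scene view. The piston, gear and filter were within about 3 px of their first positions, and the gripper was clear of everything.

**Disagreements:**
- My first guess for the hole offset was 14–17 mm, more than the roughly 11–12 mm found.
- The bolt head measured about 28 mm at two jaw angles instead of 25 mm across flats; the grip held anyway.

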